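# Close the herb canisters with their own lids from the drying rack

## Robot

A 7-joint arm with a two-finger parallel gripper is mounted at the origin on the work surface. World frame = base frame: x ahead of the robot, y to its left, z up, the work surface at z = 0. Lengths are in m, angles in rad, forces in N, time in s.
With the tool pointing down it reaches from about 0.4 to 0.875 m from the base axis. Payload 19.3 kg.
Tool frame: the origin (TCP) lies between the finger pads; the fingertips stand 17 mm ahead of it and the grasp point (between the pads) lies 2 mm behind it; z points along the fingers, y is the line along which they close (so a half turn about z gives the same grasp; the last joint's range is limited). The gripper opens to 85 mm and grips with 20 to 120 N. Pads are 22 mm wide; open, the fingers measure 114 mm over their backs; the gripper's body (76 mm by 85 mm) begins 54 mm behind the grasp point. The pads swing forward as they close: fully open they stand 13 mm farther back than shut.
Start: joints at [1.235, 0.521, -0.036, 1.599, 0.021, 1.021, -0.113], TCP at [0.164, -0.603, 0.248] pointing down, gripper open.
Joint ranges: [-2.91, 2.91], [-0.3, 2.13], [-1.5, 1.42], [0.17, 2.43], [-1.26, 4.41], [0.16, 1.93], [-2.52, 2.52]. Speed limits (rad/s): [1.89, 1.89, 2.39, 2.39, 3.01, 3.01, 3.01].

## Interface

Orientations are given as [roll, pitch, yaw] about the fixed x, y, z axes, in that order (R = Rz(yaw) Ry(pitch) Rx(roll)).
In Python, from workcell import bot gives the robot as it stands.
- The arm moves only by the shell command python3 -m inch 'ROWS' [FORCE]. ROWS is JSON, a list of rows, each a list of 7 numbers: the shift along the tool's x, y, z in units of 200 mm (1.0 is 200 mm), then the turn, a rotation vector about the tool's x, y, z in units of 90 degrees (1.0 is 90 degrees), then the opening, from 0 (shut) to 1 (fully open). In form: [[x, y, z, rx, ry, rz, grip], ...]. A call has 1 to 20 rows; each row is the pose to reach, as a shift and turn from the pose commanded when the call began, along the tool's axes at that moment; what a row does not reach only later rows make up. A row lasts 1/8 s, in which the tool goes at most 62.5 mm and 10.7 degrees, less where a joint would pass 70% of its speed; a pose out of reach is approached as far as the arm can. A call with a number of a shift or a turn outside -1 to 1 is refused whole. A call with a gripper value outside its range is refused whole. The fingers move at their own pace and stop on an object; FORCE is the grip in N (left out, the last holds). Time passes only in rows, so rows that repeat a pose let the fingers close. It gives the time, the measured TCP pose, the force, the opening and the grip force at its end, in the units of the state.
- bot.observe(): the state, without advancing time (a new reading comes with each control period).
- bot.grab_frame(name): name is "scene" or "top"; returns a dict with "img" (480x640x3 uint8, red, green, blue), "z_map" (480x640 float32, m along the optical axis (not along the pixel's ray), 0 where there is no reading), "vfov" (degrees; the focal length in pixels is half the picture's height over the tangent of half this angle, whatever the lens; pixels are square), "cx", "cy" (the principal point, pixels), "rvec" (rotation vector, rad) and "tvec" (3), from world to camera coordinates, as OpenCV has them. Camera axes: x right, y down, z forward; pixel columns grow to the right and rows downward; lengths in m; the calibration is good to about 2 mm. A picture is of the moment at which its call begins.
- bot.job_done(): hands the job in; it is judged then, once.
The state is a dict: "clock": time; "qpos": joint angles; "qd": joint speeds; "joint_efforts": joint torques, N m; "position": TCP position; "tool_rot": TCP orientation; "force": force on the tool from outside, world axes, zero at the start; "moment": the same for the moment, N m; "grip_width": finger opening in m; "finger_force": force on a finger pad.
Only numpy, scipy, OpenCV 4.12 (cv2) and the standard library are available. Lean on these libraries where they do the work, as an engineer would, in place of code of your own. Each camera call takes 0.05 s, during which the arm holds its last target. There are 200 camera calls.

## Task

Two steel herb canisters stand open on the bottling bench, one square and one round, and their washed lids are drying on the sloping rack. Put on each canister the lid that matches its shape, pushed fully home, without shifting the canisters from their places. Leave the oblong spare lid on the rack, and leave the bottles and the mortar alone.

Things in the scene. Friction and masses are not known exactly. Their poses are not given: they have to be found in the camera images.
- lid_square: Loose white plastic lid, 66 mm square outside, 62 mm inside. Origin: centre of its skirt's lower edge; z out through its top. Skirt 2 mm thick, 12 mm deep inside; top face at z 15 mm. On it a grey bar grip 40 mm long (along x), 14 mm thick (y), from z 15 to 39 mm. Starts skirt down on the sloping rack, low edge at the lip. Fits the square canister at any quarter turn; sides parallel to x and y.
- lid_round: Loose white plastic lid, 66 mm diameter outside, 62 mm inside. Origin: centre of its skirt's lower edge; z out through its top. Skirt 2 mm thick, 12 mm deep inside; top face at z 15 mm. On it a grey bar grip 40 mm long (along x), 14 mm thick (y), from z 15 to 39 mm. Starts skirt down on the sloping rack, low edge at the lip. It fits the round canister, at any turn.
- lid_oblong: Loose white plastic lid, oblong, 66 mm (x) by 40 mm (y) outside. Origin: centre of its skirt's lower edge; z out through its top. Skirt 2 mm thick, 12 mm deep inside; top face at z 15 mm. On it a grey bar grip 40 mm long (along x), 14 mm thick (y), from z 15 to 39 mm. Starts skirt down on the sloping rack, low edge at the lip. It is a spare and stays on the rack.
- can_square: Loose open square steel canister with a rounded rim, 59 mm square over the rim, 58 mm below it, 85 mm high, about 450 g. Origin: centre of its underside on the bench; z up, its sides parallel to its x and y. With the square lid fully home the lid's origin is 73 mm above this origin.
- can_round: Loose open round steel canister, 59 mm diameter, narrowing to 56 mm in the top 3 mm, 105 mm high, about 450 g. Origin: centre of its underside on the bench; z up. With the round lid fully home the lid's origin is 93 mm above this origin.
- rack: Fixed wooden drying rack, 320 mm wide (its y). Its board rises 35 degrees along its x, away from the robot, 90 mm long, with a 6 mm lip at the low edge. Origin: on the bench, 30 mm straight below the inside corner of board and lip. Three lids lie on it side by side, about 100 mm apart, in any order, tops facing up and towards the robot.
- bottle_tall: Loose amber bottle with white cap, diameter 48 mm, 120 mm high; bystander. Origin: centre of its underside.
- bottle_small: Loose amber bottle with white cap, diameter 42 mm, 85 mm high; bystander. Origin: centre of its underside.
- mortar: Loose white ceramic bowl, 80 mm diameter, 50 mm high; bystander. Origin: centre of its underside.

How it is judged:
At the end, for the whole second after the job is handed in: Square lid on square canister, round lid on round: each fully home (within 3 mm), centred within 4 mm, level within 3 degrees (0.06 rad), at rest. Canisters upright, within 30 mm of their starts; oblong lid within 20 mm, bottles and mortar within 30 mm of theirs (z of lid_square in the frame of can_square between 0.067 and 0.076 m and horizontal distance between lid_square and can_square below 0.004 m and angle between the z axis of lid_square and the z axis of can_square, either way round below 0.06 rad and angle between each of can_square, can_round's own z axis and vertical below 0.05 rad and distance of each of can_square, can_round, bottle_tall, bottle_small, mortar from where it was at the start of the episode below 0.03 m and linear speed of each of lid_square, can_square, lid_round, can_round below 0.01 m/s and z of lid_round in the frame of can_round between 0.087 and 0.096 m and horizontal distance between lid_round and can_round below 0.004 m and angle between the z axis of lid_round and the z axis of can_round, either way round below 0.06 rad and distance of lid_oblong from where it was at the start of the episode below 0.02 m); the robot touches nothing.
It fails at once if a bystander (either bottle or the mortar) is pushed more than 30 mm or tipped more than 20 degrees (distance of any of bottle_tall, bottle_small, mortar from where it was at the start of the episode above 0.03 m or angle between any of bottle_tall, bottle_small, mortar's own z axis and vertical above 0.35 rad).
It fails at once if the oblong spare lid is moved more than 20 mm (distance of lid_oblong from where it was at the start of the episode above 0.02 m).
It fails at once if a canister is tipped more than 20 degrees (angle between any of can_square, can_round's own z axis and vertical above 0.35 rad).
It also fails if it takes over 72 s, if anything falls off the work surface, if the arm or the gripper's body presses on something with over 40 N, if the wrist force passes 120 N, or if a joint passes its speed limit or range.

## Working session

There is one attempt and no reset: what is moved stays moved. The work goes in short steps, Python scripts to look and compute and a shell command to move; the robot and the scene stay as the last step left them, time stands still between calls to the robot, and variables do not carry over. Pictures are saved under pics/ and viewed, at most 10 in all, crops included, and the job is handed in when it is done.

```bash
ls; mkdir -p pics
cat > h.py <<'E'
import numpy as np, cv2
from scipy.spatial.transform import Rotation as Ro
from workcell import bot
def grab(n):
    f=bot.grab_frame(n); np.savez(f'{n}.npz',**f); return f
def cam(f):
    F=240/np.tan(np.radians(f['vfov'])/2); R=cv2.Rodrigues(np.array(f['rvec'],float))[0]; t=np.array(f['tvec'],float).ravel()
    return F,R,t
def cloud(f):
    F,R,t=cam(f); v,u=np.mgrid[:480,:640]; z=f['z_map']
    P=np.stack([(u-f['cx'])*z/F,(v-f['cy'])*z/F,z],-1)
    return (P-t)@R
def proj(f,p):
    F,R,t=cam(f); q=R@np.array(p)+t; return [F*q[0]/q[2]+f['cx'],F*q[1]/q[2]+f['cy']]
E
python3 - <<'E'
from h import *
for n in ['scene','top']:
    f=grab(n); cv2.imwrite(f'pics/{n}0.png',f['img'][:,:,::-1]); F,R,t=cam(f)
    print(n,F,f['cx'],f['cy'],'campos',-R.T@t, 'axis',R[2])
print(bot.observe())
E
```

```text
pics
scene 494.04428145791564 320.46989409070125 243.99690379146213 campos [0.87547047 0.39976615 0.85936236] axis [-0.34461616 -0.38918921 -0.85426662]
top 478.9473822000128 322.88523387633273 239.5560760558349 campos [0.44011862 0.03824073 1.0021598 ] axis [ 0.12735966  0.01109767 -0.99179451]
{'clock': 0.1, 'qpos': array([ 1.2348039 ,  0.52194814, -0.03630698,  1.59990982,  0.02118426,
        1.02110646, -0.11281086]), 'qd': array([ 9.40716426e-04, -1.47640265e-03,  3.08139219e-05, -1.77924220e-03,
       -1.29027640e-03, -1.70829985e-03, -5.45068538e-04]), 'joint_efforts': array([ 5.19677080e-03, -9.28484559e+01,  1.98436595e+00, -3.70527363e+01,
        1.80740986e-02,  5.46201220e-03,  5.85609087e-05]), 'position': array([ 0.1640637 , -0.60280576,  0.24780216]), 'tool_rot': array([-3.14060739e+00,  6.49841462e-05,  2.65743920e-01]), 'force': array([ 0.32817236,  1.09878728, -0.14275246]), 'moment': array([-0.05269094,  0.05269744, -0.00321484]), 'finger_force': 0.0, 'grip_width': 0.085210497118974}
```

View pics/scene0.png

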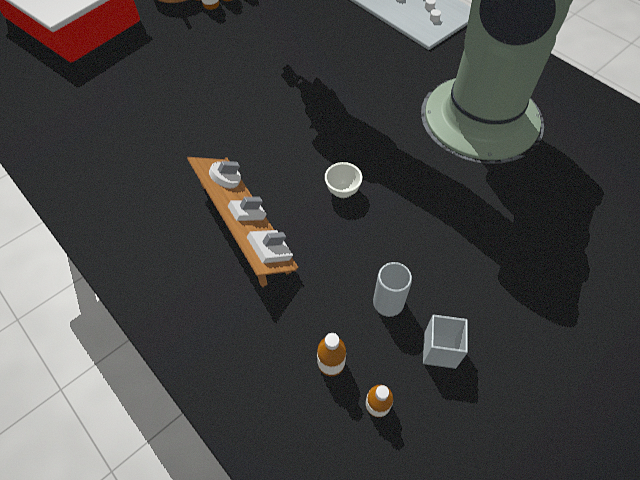

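View pics/top0.png

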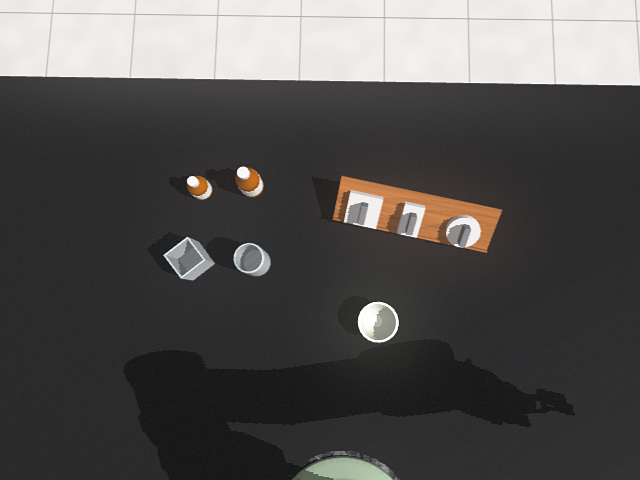

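Scene view: the round lid is at (226,173), the oblong at (247,208) and the square at (271,246). The round canister is at (393,290) and the square one at (446,342). The top view shows the same order: square lid (364,210), oblong (411,219), round (463,232), round canister (252,259), square canister (189,258). Next I'll enlarge and measure.

Run:
```python
from h import *
f={n:dict(np.load(n+'.npz')) for n in ['scene','top']}
a=f['top']['img'][170:260,325:510,::-1]; b=f['top']['img'][225:290,150:290,::-1]
a=cv2.resize(a,None,fx=4.3,fy=4.3,interpolation=2)[:,:790]; cv2.imwrite('pics/rack_top.png',a)
s=f['scene']['img'][150:285,185:300,::-1]
cv2.imwrite('pics/rack_scene.png',cv2.resize(s,None,fx=4.4,fy=4.4,interpolation=2))
# depth-based clusters, both views
for n in f:
    C=cloud(f[n]); im=f[n]['img'].astype(int); z=f[n]['z_map']>0
    hsvsat=im.max(-1)-im.min(-1)
    print(n,'bench z',np.median(C[z&(im.max(-1)<50)&(abs(C[...,1])<.4)&(C[...,0]>.3)&(C[...,0]<.7)][:,2]))
    reg=z&(C[...,2]>.02)&(C[...,2]<.2)&(C[...,0]>.25)&(C[...,0]<.9)&(abs(C[...,1])<.5)
    k,l,st,ce=cv2.connectedComponentsWithStats(reg.astype(np.uint8))
    for i in range(1,k):
        if st[i,4]>60:
            P=C[l==i]; print(i,st[i],'mean',P.mean(0).round(4),'zmax',np.percentile(P[:,2],[50,95,99]).round(4), P.min(0).round(3),P.max(0).round(3))
```

```text
scene bench z 3.974593877247124e-06
1 [ 187  157  111  125 5285] mean [ 0.6217 -0.1131  0.0647] zmax [0.069  0.0821 0.0888] [ 0.546 -0.3    0.02 ] [0.688 0.031 0.093]
2 [325 162  37  35 770] mean [ 0.3979 -0.0653  0.0389] zmax [0.0405 0.0511 0.0525] [ 0.362 -0.1    0.02 ] [ 0.443 -0.021  0.053]
3 [ 374  262   38   50 1417] mean [0.5215 0.1908 0.0699] zmax [0.0721 0.1049 0.1066] [0.492 0.16  0.02 ] [0.549 0.219 0.108]
4 [ 425  314   43   51 1523] mean [0.5206 0.3183 0.0592] zmax [0.0612 0.0855 0.0867] [0.479 0.276 0.02 ] [0.561 0.358 0.088]
5 [317 333  29  41 930] mean [0.6879 0.2112 0.08  ] zmax [0.0811 0.1203 0.122 ] [0.659 0.181 0.02 ] [0.705 0.229 0.123]
6 [366 384  27  31 652] mean [0.6773 0.3127 0.0597] zmax [0.0583 0.0859 0.087 ] [0.652 0.29  0.02 ] [0.692 0.331 0.089]
top bench z -0.0004543933050061023
1 [235 167  27  29 600] mean [0.6723 0.1987 0.0807] zmax [0.0813 0.1202 0.1221] [0.656 0.179 0.021] [0.702 0.227 0.124]
2 [186 175  25  24 427] mean [0.6653 0.3037 0.0585] zmax [0.0574 0.0856 0.0871] [0.649 0.288 0.021] [0.691 0.329 0.09 ]
3 [ 332  176  170   77 7278] mean [ 0.6158 -0.1333  0.0617] zmax [0.0656 0.0809 0.0881] [ 0.545 -0.298  0.026] [0.687 0.031 0.094]
4 [163 237  50  43 876] mean [0.5188 0.3173 0.0604] zmax [0.0634 0.0857 0.0873] [0.479 0.276 0.02 ] [0.56  0.356 0.089]
5 [233 243  36  33 572] mean [0.519  0.1897 0.0744] zmax [0.0794 0.1056 0.1071] [0.49 0.16 0.02] [0.547 0.218 0.109]
6 [358 302  40  40 787] mean [ 0.4013 -0.0635  0.0385] zmax [0.0411 0.0509 0.0519] [ 0.365 -0.1    0.02 ] [ 0.441 -0.023  0.054]
```

Run:
```python
from h import *
f={n:dict(np.load(n+'.npz')) for n in ['scene','top']}
for n in f:
    print('==',n)
    C=cloud(f[n]); im=f[n]['img'].astype(int); z=f[n]['z_map']>0
    wood=z&(im[...,0]-im[...,2]>50)&(C[...,2]>.03)&(C[...,1]<.05)&(C[...,0]<.8)
    P=C[wood]
    best=None; rng=np.random.default_rng(0)
    for _ in range(400):
        a,b,c=P[rng.integers(0,len(P),3)]; nn=np.cross(b-a,c-a); L=np.linalg.norm(nn)
        if L<1e-5: continue
        nn/=L; nn*=np.sign(nn[2]); m=abs((P-a)@nn)<.0015
        if best is None or m.sum()>best.sum(): best=m
    Q=P[best]; c0=Q.mean(0); nn=np.linalg.svd(Q-c0)[2][2]; nn*=np.sign(nn[2])
    tilt=np.degrees(np.arccos(nn[2])); yaw=np.degrees(np.arctan2(-nn[1],-nn[0]))
    hx=np.array([-nn[0],-nn[1],0]); hx/=np.linalg.norm(hx); Y=np.cross([0,0,1],hx); X=np.cross(Y,nn)
    print('inliers',best.sum(),len(P),'n',nn.round(4),'tilt',tilt.round(2),'yaw',yaw.round(2))
    B=(C-c0)@np.stack([X,Y,nn],1)
    near=z&(abs(B[...,1])<.2)&(abs(B[...,0])<.08)
    xw=B[best.nonzero()[0][:0]] if 0 else (Q-c0)@np.stack([X,Y,nn],1)
    print('board X range',np.percentile(xw[:,0],[.5,99.5]).round(4),'Y',np.percentile(xw[:,1],[.5,99.5]).round(4))
    for lo,hi,nm in [(.012,.0175,'top'),(.035,.043,'grip')]:
        m=near&(B[...,2]>lo)&(B[...,2]<hi)
        k,l,st,ce=cv2.connectedComponentsWithStats(m.astype(np.uint8))
        for i in range(1,k):
            if st[i,4]<25: continue
            S=B[l==i]; (cx,cy),(w,h),an=cv2.minAreaRect((S[:,:2]*1000).astype(np.float32))
            ctr=c0+np.stack([X,Y,nn],1)@np.array([cx/1000,cy/1000,np.median(S[:,2])])
            print(nm,st[i,4],'board mm',round(cx,1),round(cy,1),'h',(np.median(S[:,2])*1000).round(1),'size',round(w,1),round(h,1),'ang',round(an,1),'world',ctr.round(4))
    # canisters: rim
    for nm,cc,hz in [('round',(.52,.19),.105),('square',(.52,.317),.085)]:
        m=z&(np.hypot(C[...,0]-cc[0],C[...,1]-cc[1])<.055)
        for q in [(hz-.004,hz+.004),(hz-.035,hz+.003)]:
            S=C[m&(C[...,2]>q[0])&(C[...,2]<q[1])]
            S=S[:,:2].astype(np.float32)*1000
            r=cv2.minAreaRect(S); e=cv2.minEnclosingCircle(S)
            print(nm,len(S),'rect',np.round(r[0],1),np.round(r[1],1),round(r[2],1),'circ',np.round(e[0],1),round(e[1],1))
```

```text
== scene
inliers 2024 5364 n [-0.5654  0.1132  0.817 ] tilt 35.22 yaw -11.32
board X range [-0.0594  0.031 ] Y [-0.7506  0.1661]
top 305 board mm -24.7 -88.6 h 15.1 size 57.5 65.1 ang 48.3 world [ 0.5846 -0.2239  0.0629]
top 272 board mm -27.7 13.0 h 15.1 size 43.3 69.2 ang 88.5 world [ 0.6021 -0.1238  0.0612]
top 560 board mm -27.6 109.5 h 15.1 size 69.4 68.6 ang 0.3 world [ 0.6211 -0.0292  0.0613]
grip 93 board mm -28.0 -91.9 h 38.5 size 41.5 16.1 ang 0.3 world [ 0.568  -0.224   0.0801]
grip 112 board mm -26.7 13.3 h 38.5 size 41.1 16.7 ang 2.6 world [ 0.5897 -0.121   0.0809]
grip 116 board mm -27.1 110.1 h 38.7 size 15.8 40.8 ang 88.2 world [ 0.6082 -0.026   0.0808]
round 222 rect [520.  189.6] [57.6 56.7] 43.9 circ [520.4 189.6] 29.5
round 739 rect [520.5 190.2] [57.9 57.3] 61.5 circ [520.5 189.7] 29.7
square 337 rect [519.9 317.3] [60.  59.3] 39.5 circ [519.7 317.2] 41.2
square 989 rect [519.9 317.3] [60.2 59.2] 39.4 circ [519.7 317.2] 41.2
== top
inliers 2697 4401 n [-0.561   0.1097  0.8205] tilt 34.86 yaw -11.07
board X range [-0.0533  0.0359] Y [-0.1554  0.1628]
top 801 board mm -20.7 107.0 h 14.8 size 65.9 67.1 ang 89.8 world [ 0.6213 -0.0291  0.061 ]
top 417 board mm -21.5 10.2 h 15.0 size 40.8 66.9 ang 89.4 world [ 0.6021 -0.124   0.0607]
top 537 board mm -22.6 -95.5 h 15.0 size 65.1 64.4 ang 33.9 world [ 0.5808 -0.2275  0.0601]
grip 134 board mm -21.2 107.1 h 38.7 size 40.2 13.8 ang 0.1 world [ 0.6076 -0.0263  0.0803]
grip 137 board mm -21.0 10.2 h 38.8 size 13.9 40.0 ang 89.4 world [ 0.5891 -0.1214  0.0805]
grip 142 board mm -21.8 -95.1 h 39.1 size 14.6 40.8 ang 90.0 world [ 0.5681 -0.2246  0.0803]
round 174 rect [518.6 188.5] [56.3 57. ] 46.1 circ [518.7 189. ] 29.1
round 327 rect [518.9 188.7] [57.7 57.1] 65.3 circ [518.7 189.3] 29.6
square 238 rect [519.3 316.9] [59.3 59.2] 39.0 circ [519.1 316.2] 40.2
square 579 rect [519.2 316.8] [59.9 59.2] 39.6 circ [519.1 316. ] 40.4
```

View pics/rack_top.png

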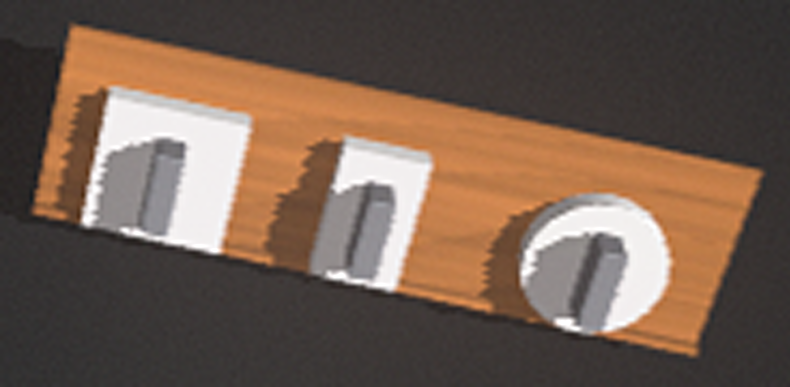

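The enlarged crop shows the square lid at about (165,170), the oblong at (372,215) and the round at (597,262), with all bars along the slope. The two views agree within 1–2 mm, and the heights (15 and 39 mm on the lids, 85 and 105 mm on the canisters) and sizes match the text. I'll plan the approach to the square lid.

```bash
cat >> h.py <<'E'
n_=np.array([-.5632,.1115,.8188]); n_/=np.linalg.norm(n_)
hx=np.array([-n_[0],-n_[1],0]); hx/=np.linalg.norm(hx); Y_=np.cross([0,0,1],hx); X_=np.cross(Y_,n_)
RG=np.stack([X_,-Y_,-n_],1)
GS=np.array([.6079,-.0262,.0806]); GR=np.array([.5681,-.2243,.0802])   # grip top centres, 38.8 mm above board
CS=np.array([.5195,.3170,0]); CR=np.array([.5195,.1893,0]); YS=39.5
def down(deg):
    c,s=np.cos(np.radians(deg)),np.sin(np.radians(deg)); return np.array([[c,s,0],[s,-c,0],[0,0,-1.]])
def delta(p,R,p0=None,R0=None):
    o=bot.observe()
    R0=Ro.from_euler('xyz',o['tool_rot']).as_matrix() if R0 is None else R0
    p0=o['position'] if p0 is None else p0
    d=R0.T@(np.array(p)-p0)/.2; r=Ro.from_matrix(R0.T@R).as_rotvec()/(np.pi/2)
    return d.round(4), r.round(4)
E
python3 - <<'E'
from h import *
print(delta(GS+.0*n_+.10*n_,RG)); print(delta(GS+.10*n_+[0,0,.06],RG));
E
python3 -m inch '[[0.9,-0.9,0,0,0,0,0.5],[0.9,-0.9,0,0,0,0,0.5],[0.9,-0.9,0,0,0,0,0.5],[0.9,-0.9,0,0,0,0,0.5],[0.9,-0.9,0,0,0,0,0.5],[0.9,-0.9,0,0,0,0,0.5]]' 40
```

```text
(array([ 2.6414, -2.3263,  0.4287]), array([-0.0903,  0.3825,  0.2842]))
(array([ 2.6414, -2.3266,  0.1287]), array([-0.0903,  0.3825,  0.2842]))
clock: 0.85
position: [0.2905, -0.3822, 0.2484]
tool_rot: [3.141, 0.0, 0.266]
force: [-0.7, -0.6, -0.7]
grip_width: 0.0425
finger_force: 0.0
```

```bash
python3 -m inch '[[0.9,-0.9,0,0,0,0,0.5],[0.9,-0.9,0,0,0,0,0.5],[0.9,-0.9,0,0,0,0,0.5],[0.9,-0.9,0,0,0,0,0.5],[0.9,-0.9,0,0,0,0,0.5],[0.9,-0.9,0,0,0,0,0.5]]'
python3 -m inch '[[0.84,-0.53,0.12,-0.09,0.38,0.28,0.5],[0.84,-0.53,0.12,-0.09,0.38,0.28,0.5],[0.84,-0.53,0.12,-0.09,0.38,0.28,0.5],[0.84,-0.53,0.12,-0.09,0.38,0.28,0.5],[0.84,-0.53,0.12,-0.09,0.38,0.28,0.5],[0.84,-0.53,0.12,-0.09,0.38,0.28,0.5],[0.84,-0.53,0.12,-0.09,0.38,0.28,0.5],[0.84,-0.53,0.12,-0.09,0.38,0.28,0.5]]'
python3 - <<'E'
from h import *
print(delta(GS+.06*n_,RG)); print(delta(GS-.004*n_,RG)); print(bot.observe()['qpos'])
E
```

```text
clock: 1.6
position: [0.4167, -0.1623, 0.248]
tool_rot: [-3.142, 0.001, 0.265]
force: [-0.3, -0.1, 0.3]
grip_width: 0.0427
finger_force: 0.0
clock: 2.6
position: [0.5569, -0.0139, 0.2476]
tool_rot: [3.128, -0.572, -0.182]
force: [1.0, -0.9, -0.4]
grip_width: 0.0423
finger_force: 0.0
(array([-0.2436,  0.0043,  0.544 ]), array([0.0039, 0.025 , 0.0074]))
(array([-0.231 ,  0.0024,  0.8638]), array([0.0039, 0.025 , 0.0074]))
[-0.58415821  0.25537813  0.45146064  2.24273141  0.61701269  0.16191782
 -2.51760299]
```

```bash
cat > kin.py <<'E'
import numpy as np, itertools
from scipy.optimize import least_squares
from scipy.spatial.transform import Rotation as Ro
def fk(q,s,L):
    d1,l1,l2,lt,a0,a7=L
    R=Ro.from_euler('z',a0+s[0]*q[0]); p=np.array([0,0,d1])
    R=R*Ro.from_euler('y',q[1]); p=p+R.apply([0,0,l1])
    R=R*Ro.from_euler('z',s[1]*q[2])*Ro.from_euler('y',q[3]); p=p+R.apply([0,0,l2])
    R=R*Ro.from_euler('z',s[2]*q[4])*Ro.from_euler('y',q[5]); p=p+R.apply([0,0,lt])
    return p,R*Ro.from_euler('z',s[3]*q[6]+a7)
E
python3 - <<'E'
from h import *; from kin import *
o=bot.observe()
D=[([1.2348,.52195,-.03631,1.59991,.02118,1.02111,-.11281],[.16406,-.60281,.2478],[-3.1406,0,.26574]),(o['qpos'],o['position'],o['tool_rot'])]
res=[]
for s in itertools.product([1,-1],repeat=4):
  for a0 in (0,np.pi):
   for a7 in (0,np.pi/2,-np.pi/2,np.pi):
    def r(L):
        e=[]
        for q,p,t in D:
            P,R=fk(q,s,L); e+=[*(P-p),*(.3*(R.inv()*Ro.from_euler('xyz',t)).as_rotvec())]
        return np.array(e)
    S=least_squares(r,[.35,.42,.4,.25,a0,a7]); res.append((S.cost,s,S.x.round(4)))
for x in sorted(res,key=lambda t:t[0])[:4]: print(x)
E
```

```text
(np.float64(0.00011771867235661093), (-1, -1, -1, -1), array([ 0.3487,  0.5311,  0.4224,  0.3399, -0.0905,  1.4875]))
(np.float64(0.00011771867235661097), (-1, -1, -1, -1), array([ 0.3487,  0.5311,  0.4224,  0.3399, -0.0905,  1.4875]))
(np.float64(0.00011771867235661105), (-1, -1, -1, -1), array([ 0.3487,  0.5311,  0.4224,  0.3399, -0.0905,  1.4875]))
(np.float64(0.00011771867235661148), (-1, -1, -1, -1), array([ 0.3487,  0.5311,  0.4224,  0.3399, -0.0905, -4.7957]))
```

Run:
```python
from h import *; from kin import *
L=[.3487,.5311,.4224,.3399,-.0905,1.4875]; s=(-1,)*4
lo=np.array([-2.91,-.3,-1.5,.17,-1.26,.16,-2.52]); hi=np.array([2.91,2.13,1.42,2.43,4.41,1.93,2.52])
rng=np.random.default_rng(1)
def ik(p,R):
    best=[]
    for _ in range(40):
        q0=rng.uniform(lo,hi)
        f=lambda q:np.r_[*[10*(fk(q,s,L)[0]-p)],3*(fk(q,s,L)[1].inv()*R).as_rotvec()]
        S=least_squares(f,q0,bounds=(lo,hi))
        if S.cost<1e-6:
            m=np.min(np.minimum(S.x-lo,hi-S.x)); best.append((m,S.x.round(2)))
    best.sort(key=lambda t:-t[0]); return best[:3],len(best)
for nm,G in (('sq',GS),('rd',GR)):
  for h in (-.004,.06,.1):
    for fl in (0,180):
        print(nm,h,fl,ik(G+h*n_,Ro.from_matrix(RG)*Ro.from_euler('z',fl,degrees=True)))
```

```text
sq -0.004 0 ([(np.float64(0.17098019426893218), array([ 0.25,  0.72, -0.48,  2.26,  2.37,  0.57,  2.18])), (np.float64(0.17097997579593516), array([-0.28,  0.67,  0.2 ,  2.26,  3.08,  0.37,  1.29])), (np.float64(0.1709795235334366), array([-0.62,  0.78,  0.67,  2.26,  3.72,  0.46,  0.52]))], 16)
sq -0.004 180 ([(np.float64(0.17097995431500612), array([ 0.5 ,  0.86, -0.83,  2.26,  2.2 ,  0.78, -0.67])), (np.float64(0.17097952158757268), array([ 0.17,  0.7 , -0.38,  2.26,  2.44,  0.52, -1.07])), (np.float64(0.170979521407832), array([-0.03,  0.66, -0.12,  2.26,  2.67,  0.43, -1.37]))], 21)
sq 0.06 0 ([(np.float64(0.0959037337349895), array([-0.14,  0.51,  0.  ,  2.33,  2.71,  0.33,  1.7 ])), (np.float64(0.09587668002439642), array([-0.22,  0.51,  0.1 ,  2.33,  2.83,  0.31,  1.56])), (np.float64(0.09586604184616743), array([-0.83,  0.72,  0.93,  2.33,  4.01,  0.49,  0.23]))], 15)
sq 0.06 180 ([(np.float64(0.09586601595111732), array([ 0.26,  0.56, -0.5 ,  2.33,  2.26,  0.5 , -0.92])), (np.float64(0.09586505300575698), array([-0.09,  0.51, -0.07,  2.33,  2.62,  0.35, -1.35])), (np.float6
[... 1755 characters left out ...]
, -1.07])), (np.float64(0.10518153234752159), array([ 0.89,  0.6 , -0.64,  2.32,  2.65,  0.33, -0.8 ]))], 18)
rd 0.1 0 ([(np.float64(0.06915185562994308), array([-0.05,  0.47,  0.58,  2.36,  4.2 ,  0.48,  0.64])), (np.float64(0.06912231481855313), array([ 0.87,  0.48, -0.58,  2.36,  2.81,  0.23,  2.15])), (np.float64(0.06912116358530529), array([-0.04,  0.47,  0.56,  2.36,  4.2 ,  0.48,  0.65]))], 14)
rd 0.1 180 ([(np.float64(0.06932581763232148), array([ 0.57,  0.42, -0.2 ,  2.36,  3.55,  0.24, -1.77])), (np.float64(0.0691223465601638), array([ 1.04,  0.54, -0.81,  2.36,  2.4 ,  0.3 , -0.55])), (np.float64(0.06912229436358786), array([ 1.14,  0.61, -0.96,  2.36,  2.21,  0.38, -0.34]))], 22)
```

The full 35° outward tilt sits at a wrist limit (q6). The bar's side faces stay vertical at any pitch about the rack's y axis, so I can grasp with less tilt and level the lid later by tilting inward. I'll check the reach for that.

Run:
```python
from h import *; from kin import *
L=[.3487,.5311,.4224,.3399,-.0905,1.4875]; s=(-1,)*4
lo=np.array([-2.91,-.3,-1.5,.17,-1.26,.16,-2.52]); hi=np.array([2.91,2.13,1.42,2.43,4.41,1.93,2.52])
def ik(p,R,az):
    out=[]
    for k7 in (-1.6,0,1.6):
        q0=np.array([-az,.6,0,1.9,0,.6,k7])
        f=lambda q:np.r_[10*(fk(q,s,L)[0]-p),3*(fk(q,s,L)[1].inv()*R).as_rotvec(),.005*q[2],.005*q[4]]
        S=least_squares(f,q0,bounds=(lo,hi)); 
        out.append((S.cost,S.x.round(2)))
    return min(out,key=lambda t:t[0])
def tilt(yaw,t,fl):  # tool x toward yaw, tool z tilted outward by t deg
    return Ro.from_euler('z',yaw,degrees=True)*Ro.from_euler('y',-t,degrees=True)*Ro.from_matrix(down(0))*Ro.from_euler('z',fl,degrees=True)
for nm,G in (('sq',GS),('rd',GR)):
  for t in (0,10,20):
   for up in (0,.06,.15):
    for fl in (0,180):
      p=G-.004*n_+[0,0,up]; c,q=ik(p,tilt(-11.2,t,fl),np.arctan2(p[1],p[0])); print(nm,t,up,fl,'%.5f'%c,q)
for nm,C,h,y in (('sq',CS,.11,YS),('rd',CR,.13,20)):
  for t in (-15,-25,-35):
   for up in (0,.08):
    for fl in (0,180):
      p=C+[0,0,h+up]; c,q=ik(p,tilt(y,t,fl),np.arctan2(p[1],p[0])); print(nm,t,up,fl,'%.5f'%c,q)
```

```text
sq 0 0 0 0.00000 [-0.05  0.72  0.    1.76 -0.    0.67 -1.81]
sq 0 0 180 0.00000 [-0.05  0.72  0.    1.76 -0.    0.67  1.34]
sq 0 0.06 0 0.00000 [-0.05  0.63  0.    1.73 -0.    0.78 -1.81]
sq 0 0.06 180 0.00000 [-0.05  0.63 -0.    1.73  0.    0.78  1.34]
sq 0 0.15 0 0.00000 [-0.05  0.52  0.    1.66 -0.    0.96 -1.81]
sq 0 0.15 180 0.00000 [-0.05  0.52  0.    1.66 -0.    0.96  1.34]
sq 10 0 0 0.00000 [-0.09  0.66  0.03  1.91  0.02  0.4  -1.84]
sq 10 0 180 0.00000 [-0.09  0.66  0.03  1.91  0.02  0.4   1.3 ]
sq 10 0.06 0 0.00000 [-0.08  0.56  0.03  1.89  0.03  0.52 -1.84]
sq 10 0.06 180 0.00000 [-0.08  0.56  0.03  1.89  0.03  0.52  1.3 ]
sq 10 0.15 0 0.00000 [-0.08  0.44  0.02  1.82  0.03  0.71 -1.84]
sq 10 0.15 180 0.00000 [-0.08  0.44  0.02  1.82  0.03  0.71  1.3 ]
sq 20 0 0 0.00001 [-0.32  0.65  0.32  2.06 -0.88  0.16 -1.01]
sq 20 0 180 0.00001 [-0.01  0.63 -0.1   2.06  0.88  0.16  0.46]
sq 20 0.06 0 0.00000 [-0.16  0.52  0.1   2.04  0.05  0.24 -1.88]
sq 20 0.06 180 0.00000 [-0.16  0.52  0.1   2.04  0.05  0.24  1.26]
sq 20 0.15 0 0.00000 [-0.14  0.38  0.07  1.97  0.08  0.45 -1.9 ]
sq 
[... 2099 characters left out ...]
-0.44  0.7  -0.    1.66 -0.    1.05  1.49]
rd -15 0.08 0 0.00000 [-0.44  0.6  -0.    1.6  -0.    1.2  -1.65]
rd -15 0.08 180 0.00000 [-0.44  0.6  -0.    1.6  -0.    1.2   1.49]
rd -25 0 0 0.00000 [-0.44  0.8  -0.    1.5  -0.    1.28 -1.65]
rd -25 0 180 0.00000 [-0.44  0.8  -0.    1.5  -0.    1.28  1.49]
rd -25 0.08 0 0.00000 [-0.44  0.71 -0.    1.45 -0.    1.42 -1.65]
rd -25 0.08 180 0.00000 [-0.44  0.71 -0.    1.45 -0.    1.42  1.49]
rd -35 0 0 0.00000 [-0.44  0.91 -0.    1.34 -0.    1.5  -1.65]
rd -35 0 180 0.00000 [-0.44  0.91 -0.    1.34 -0.    1.5   1.49]
rd -35 0.08 0 0.00000 [-0.44  0.82 -0.    1.3  -0.    1.63 -1.65]
rd -35 0.08 180 0.00000 [-0.44  0.82 -0.    1.3  -0.    1.63  1.49]
```

```bash
cat >> h.py <<'E'
def tilt(yaw,t):  # tool x toward yaw, tool z tilted outward by t deg
    return (Ro.from_euler('z',yaw,degrees=True)*Ro.from_euler('y',-t,degrees=True)).as_matrix()@down(0)
RT=tilt(-11.2,15)
def gp(G,back=0): return G-.0018*n_+.003*X_-back*RT[:,2]
E
python3 - <<'E'
from h import *
print(RT[:,0],delta(gp(GS,.08),RT))
E
```

```text
[ 0.94752992 -0.18761598  0.25881905] (array([-0.0943,  0.0065,  0.4713]), array([ 0.0052, -0.1976,  0.0067]))
```

```bash
python3 -m inch '[[0,0,0.1,0,-0.1,0,0.5],[0,0,0.1,0,-0.2,0,0.5],[-0.09,0.006,0.47,0.005,-0.198,0.006,0.5],[-0.09,0.006,0.47,0.005,-0.198,0.006,0.5],[-0.09,0.006,0.47,0.005,-0.198,0.006,0.5],[-0.094,0.006,0.47,0.005,-0.198,0.006,0.5]]'
python3 - <<'E'
from h import *
o=bot.observe(); print(o['qpos'].round(3)); print(delta(gp(GS,.08),RT)); print(delta(gp(GS,0),RT)); 
f=grab('top'); cv2.imwrite('pics/pre.png',cv2.resize(f['img'][120:300,270:510,::-1],None,fx=3,fy=3,interpolation=2))
E
```

```text
clock: 3.35
position: [0.5908, -0.0235, 0.1591]
tool_rot: [-3.14, -0.262, -0.199]
force: [-0.4, 0.3, -0.0]
grip_width: 0.0425
finger_force: 0.0
[-0.07   0.485 -0.039  1.985  0.225  0.431 -2.065]
(array([-0.0007, -0.0032,  0.0049]), array([-0.0008, -0.0001, -0.0021]))
(array([-0.0008, -0.0028,  0.4049]), array([-0.0008, -0.0001, -0.0021]))
```

View pics/pre.png

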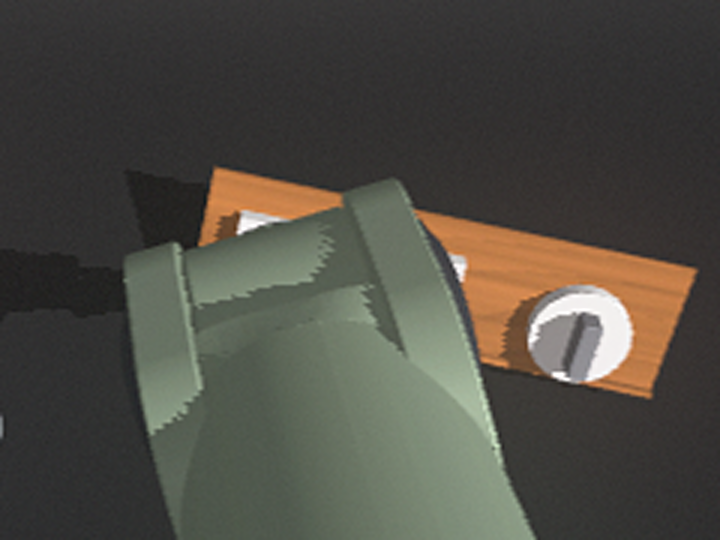

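The arm covers the square lid in the top view; the round lid at (580,335) is undisturbed. The pose error is under 1 mm, so I'll descend and close.

```bash
python3 -m inch '[[0,-0.003,0.15,0,0,0,0.5],[0,-0.003,0.25,0,0,0,0.5],[0,-0.003,0.32,0,0,0,0.5],[0,-0.003,0.37,0,0,0,0.5],[0,-0.003,0.4,0,0,0,0.5],[0,-0.003,0.4,0,0,0,0.5],[0,-0.003,0.4,0,0,0,0.5]]' 60
python3 - <<'E'
from h import *
print(delta(gp(GS,0),RT),bot.observe()['qpos'].round(2))
f=grab('scene'); cv2.imwrite('pics/gr.png',cv2.resize(f['img'][160:300,190:350,::-1],None,fx=4,fy=4,interpolation=2))
E
```

```text
clock: 4.28
position: [0.6115, -0.0258, 0.0814]
tool_rot: [-3.14, -0.261, -0.197]
force: [0.6, 0.1, -0.1]
grip_width: 0.0427
finger_force: 0.0
(array([-0.0004,  0.0052,  0.0028]), array([-0.0008,  0.0002, -0.0007])) [-0.09  0.64  0.    1.97  0.26  0.29 -2.1 ]
```

View pics/gr.png

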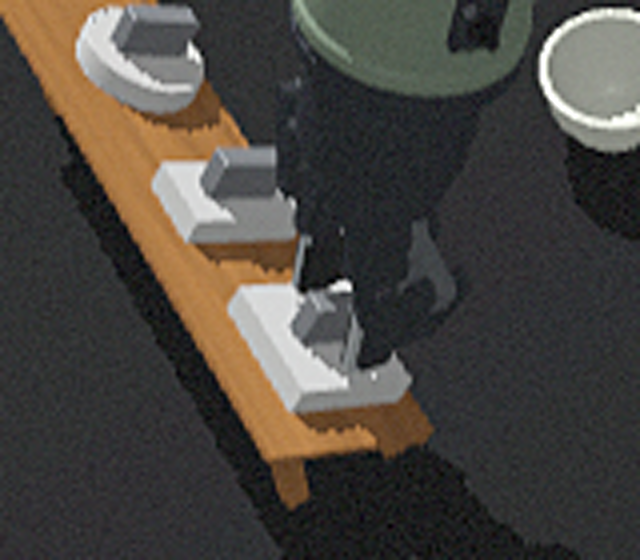

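The fingers straddle the square lid's bar at crop (325,315). Close.

```bash
python3 -m inch '[[0,0.005,0,0,0,0,0.3],[0,0.005,0,0,0,0,0.2],[0,0.005,0,0,0,0,0],[0,0.005,0,0,0,0,0],[0,0.005,0,0,0,0,0],[0,0.005,0,0,0,0,0]]' 60
```

```text
clock: 5.08
position: [0.6111, -0.0269, 0.0813]
tool_rot: [-3.14, -0.261, -0.197]
force: [-3.0, -0.1, 6.5]
grip_width: 0.0128
finger_force: 58.8
```

```bash
python3 -m inch '[[-0.02,0.005,-0.06,0,0,0,0],[-0.051,0.005,-0.141,0,0,0,0],[-0.051,0.005,-0.141,0,0,0,0],[0,0.005,-0.35,0,0,0,0],[0.05,0.005,-0.5,0,0,0,0],[0.1,0.005,-0.75,0,0,0,0],[0.1,0.005,-0.75,0,0,0,0],[0.1,0.005,-0.75,0,0,0,0]]'
python3 - <<'E'
from h import *
RP=tilt(YS,-20)
o=bot.observe(); print(o['qpos'].round(2),o['grip_width'],o['finger_force'])
print(delta([.50,.13,.24],tilt(10,-5))); print(delta(CS+[0,0,.24],RP))
E
```

```text
clock: 6.08
position: [0.5916, -0.0242, 0.2307]
tool_rot: [-3.14, -0.261, -0.197]
force: [-0.1, -0.3, -0.2]
grip_width: 0.0127
finger_force: 58.7
[-0.04  0.38 -0.08  1.92  0.19  0.6  -2.02] 0.012700939739245519 58.66184949874878
(array([-0.5678, -0.6672, -0.1985]), array([ 0.0197, -0.2192, -0.2364]))
(array([-0.6518, -1.6033, -0.2196]), array([-0.026 , -0.3626, -0.5716]))
```

```bash
python3 -m inch '[[-0.2,-0.2,-0.1,0.02,-0.1,-0.1,0],[-0.57,-0.67,-0.2,0.02,-0.22,-0.24,0],[-0.57,-0.67,-0.2,0.02,-0.22,-0.24,0],[-0.57,-0.67,-0.2,0.02,-0.22,-0.24,0],[-0.57,-0.67,-0.2,0.02,-0.22,-0.24,0]]'
python3 - <<'E'
from h import *
o=bot.observe(); print(o['qpos'].round(2))
print(delta(CS+[0,0,.24],tilt(YS,-20)))
E
```

```text
clock: 6.7
position: [0.4996, 0.1303, 0.2393]
tool_rot: [3.141, 0.09, 0.18]
force: [0.4, 0.1, 0.0]
grip_width: 0.0128
finger_force: 58.8
[-0.16  0.42 -0.27  1.82  0.1   1.01 -1.86]
(array([ 0.2635, -0.9005, -0.0274]), array([-0.0706, -0.1613, -0.3174]))
```

```bash
python3 -m inch '[[0.264,-0.9,-0.027,-0.071,-0.161,-0.317,0],[0.264,-0.9,-0.027,-0.071,-0.161,-0.317,0],[0.264,-0.9,-0.027,-0.071,-0.161,-0.317,0],[0.264,-0.9,-0.027,-0.071,-0.161,-0.317,0],[0.264,-0.9,-0.027,-0.071,-0.161,-0.317,0],[0.264,-0.9,-0.027,-0.071,-0.161,-0.317,0]]'
cat > lid.py <<'E'
from h import *
import sys
# fit lid (white points) pose: top plane and outline centre, given z window
def lid(n,z0,cc,img=None):
    f=grab(n); C=cloud(f); im=f['img'].astype(int)
    m=(f['z_map']>0)&(im.min(-1)>110)&(np.ptp(im,-1)<25)&(abs(C[...,2]-z0)<.03)&(np.hypot(C[...,0]-cc[0],C[...,1]-cc[1])<.07)
    P=C[m]; best=None; rng=np.random.default_rng(0)
    for _ in range(300):
        a,b,c=P[rng.integers(0,len(P),3)]; nn=np.cross(b-a,c-a); L=np.linalg.norm(nn)
        if L<1e-5 or abs(nn[2]/L)<.8: continue
        q=abs((P-a)@nn/L)<.0012
        if best is None or q.sum()>best.sum(): best=q
    Q=P[best]; c0=Q.mean(0); nn=np.linalg.svd(Q-c0)[2][2]; nn*=np.sign(nn[2])
    r=cv2.minAreaRect((Q[:,:2]*1000).astype(np.float32)); e=cv2.minEnclosingCircle((Q[:,:2]*1000).astype(np.float32))
    print(n,len(P),len(Q),'n',nn.round(4),'mean',c0.round(4),'rect',np.round(r[0],1),np.round(r[1],1),round(r[2],1),'circ',np.round(e[0],1),round(e[1],1))
    return f
E
python3 - <<'E'
from lid import *
o=bot.observe(); print(o['qpos'].round(2),delta(CS+[0,0,.24],tilt(YS,-20)))
f=lid('scene',.22,CS); lid('top',.22,CS)
a=f['img'][180:400,330:560,::-1]; cv2.imwrite('pics/held.png',cv2.resize(a,None,fx=2.7,fy=2.7,interpolation=2))
E
```

```text
clock: 7.45
position: [0.5205, 0.3154, 0.2415]
tool_rot: [3.139, 0.347, 0.685]
force: [0.4, -0.4, -0.3]
grip_width: 0.0128
finger_force: 58.8
[-0.43  0.71 -0.38  1.35  0.22  1.48 -1.71] (array([ 0.0038, -0.0092,  0.0066]), array([ 0.0008, -0.0015, -0.0025]))
scene 913 479 n [-0.0045 -0.015   0.9999] mean [0.539  0.3217 0.2193] rect [531.8 323.8] [33.5 64.9] 39.7 circ [532.5 324.5] 35.7
top 714 339 n [-0.0135 -0.0182  0.9997] mean [0.5197 0.2921 0.2191] rect [522.6 301.9] [59.8 42.3] 38.3 circ [523.9 302.2] 34.9
```

View pics/held.png

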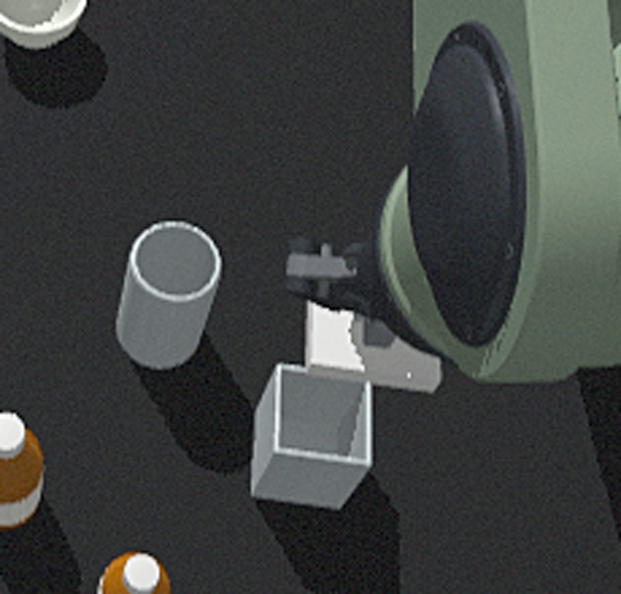

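The held lid sits level about 50 mm off the square canister's line of sight, at crop (370,350). I'll find its centre from kinematics and from the visible edges in both views.

```bash
cat > ctr.py <<'E'
from h import *
def edges(yaw,z0,cc,top_h,can):
    u=np.array([np.cos(np.radians(yaw)),np.sin(np.radians(yaw))]); v=np.array([-u[1],u[0]])
    for n in ('scene','top'):
        f=dict(np.load(n+'.npz')); C=cloud(f); im=f['img'].astype(int)
        m=(f['z_map']>0)&(im.min(-1)>90)&(np.ptp(im,-1)<30)&(abs(C[...,2]-z0)<.0035)&(np.hypot(C[...,0]-cc[0],C[...,1]-cc[1])<.07)
        P=C[m][:,:2]*1000
        k=(f['z_map']>0)&(abs(C[...,2]-top_h)<.004)&(np.hypot(C[...,0]-can[0],C[...,1]-can[1])<.05)
        Q=C[k][:,:2]*1000
        for nm,S in (('lid',P),('can',Q)):
            print(n,nm,len(S),'u',np.percentile(S@u,[0,1,99,100]).round(1),'v',np.percentile(S@v,[0,1,99,100]).round(1))
    return u,v
def kin(G,pg,rg):
    Rg=Ro.from_euler('xyz',rg).as_matrix(); off=Rg.T@(G-.0388*n_-pg)
    o=bot.observe(); R=Ro.from_euler('xyz',o['tool_rot']).as_matrix()
    return o['position']+R@off, (R@Rg.T@n_).round(4), off
E
python3 - <<'E'
from ctr import *
c,nn,off=kin(GS,np.array([.6111,-.0269,.0813]),[-3.14,-.261,-.197])
u,v=edges(YS,.2193,CS,.085,CS)
print('kin lid origin',c,nn,'off',off,'uv',1e3*c[:2]@u,1e3*c[:2]@v,'can uv',1e3*CS[:2]@u,1e3*CS[:2]@v)
E
```

```text
scene lid 727 u [597.4 600.4 633.  634. ] v [-121.1 -120.8  -56.4  -55.3]
scene can 278 u [573.7 574.3 632.2 632.6] v [-115.7 -115.4  -56.9  -56.4]
top lid 523 u [565.4 566.2 620.1 624.8] v [-120.9 -120.5  -78.8  -76.7]
top can 152 u [572.5 572.7 631.  631.9] v [-115.5 -115.3  -57.   -56.6]
kin lid origin [0.51808024 0.31396887 0.20435296] [-5.e-03 -6.e-04  1.e+00] off [ 9.97858535e-03 -3.69221467e-05  3.62719757e-02] uv 599.4722093766937 -87.27345439121244 can uv 602.4957668979717 -85.83764250039114
```

Run:
```python
from ctr import *
o=bot.observe(); R0=Ro.from_euler('xyz',o['tool_rot']).as_matrix()
u=np.array([np.cos(np.radians(YS)),np.sin(np.radians(YS)),0]); v=np.array([-u[1],u[0],0])
for dz in (0,.10,.115,.122,.127,.132,.135): print(dz,delta(o['position']+.003*u+.0018*v-[0,0,dz],R0)[0])
```

```text
0 [ 0.0141 -0.009  -0.0051]
0.1 [ 0.1838 -0.0101  0.4652]
0.115 [ 0.2092 -0.0103  0.5358]
0.122 [ 0.2211 -0.0103  0.5687]
0.127 [ 0.2296 -0.0104  0.5922]
0.132 [ 0.2381 -0.0104  0.6157]
0.135 [ 0.2432 -0.0105  0.6298]
```

```bash
python3 - <<'E'
from ctr import *
print(bot.observe()['position'])
E
python3 -m inch '[[0.014,-0.009,-0.005,0,0,0,0],[0.1,-0.009,0.23,0,0,0,0],[0.184,-0.01,0.465,0,0,0,0],[0.184,-0.01,0.465,0,0,0,0],[0.184,-0.01,0.465,0,0,0,0],[0.184,-0.01,0.465,0,0,0,0],[0.184,-0.01,0.465,0,0,0,0]]'
python3 - <<'E'
from ctr import *
grab('scene');grab('top')
c,nn,off=kin(GS,np.array([.6111,-.0269,.0813]),[-3.14,-.261,-.197])
z=c[2]+.015
u,v=edges(YS,z,CS,.085,CS)
print(bot.observe()['position'],'kin lid origin',c,nn,'uv',1e3*c[:2]@u,1e3*c[:2]@v)
E
```

```text
[0.5203154  0.31585631 0.24185858]
clock: 8.43
position: [0.5213, 0.3209, 0.1426]
tool_rot: [3.14, 0.345, 0.689]
force: [-0.6, 0.7, -0.3]
grip_width: 0.0123
finger_force: 58.8
scene lid 454 u [569.1 570.6 637.1 637.5] v [-117.5 -117.1  -68.8  -64.1]
scene can 128 u [591.1 594.2 632.8 632.9] v [-115.8 -115.6  -57.7  -57.3]
top lid 376 u [569.7 570.3 621.4 623.4] v [-117.1 -116.8  -78.9  -76.2]
top can 57 u [572.7 572.8 628.  629.7] v [-115.3 -115.3  -69.5  -68.9]
[0.52110016 0.32079861 0.14204524] kin lid origin [0.51885592 0.31893398 0.10453903] [-0.0046 -0.0013  1.    ] uv 603.2289397846226 -83.93565445714782
```

```bash
python3 - <<'E'
from ctr import *
o=bot.observe(); R0=Ro.from_euler('xyz',o['tool_rot']).as_matrix()
u=np.array([np.cos(np.radians(YS)),np.sin(np.radians(YS)),0]); v=np.array([-u[1],u[0],0])
for dz in (0,.013): print(dz,delta(o['position']-.0004*u-.0019*v-[0,0,dz],R0)[0])
E
python3 -m inch '[[-0.002,0.01,0,0,0,0,0],[0.02,0.01,0.061,0,0,0,0],[0.02,0.01,0.061,0,0,0,0],[0.02,0.01,0.061,0,0,0,0],[0.02,0.01,0.061,0,0,0,0],[0.02,0.01,0.061,0,0,0,0]]'
python3 - <<'E'
from ctr import *
grab('scene');grab('top')
c,nn,off=kin(GS,np.array([.6111,-.0269,.0813]),[-3.14,-.261,-.197])
z=c[2]+.015
u,v=edges(YS,z,CS,.085,CS)
print(bot.observe()['position'],'kin lid origin',c,nn,'uv',1e3*c[:2]@u,1e3*c[:2]@v)
E
```

```text
0 [-0.0019  0.0095  0.0007]
0.013 [0.0202 0.0094 0.0618]
clock: 9.28
position: [0.5219, 0.3189, 0.1286]
tool_rot: [3.14, 0.347, 0.689]
force: [0.0, -0.4, -0.5]
grip_width: 0.0129
finger_force: 58.8
scene lid 416 u [569.5 570.5 636.3 636.7] v [-119.2 -118.8  -75.9  -71.2]Traceback (most recent call last):
  File "<stdin>", line 5, in <module>
  File "ctr.py", line 11, in edges
    print(n,nm,len(S),'u',np.percentile(S@u,[0,1,99,100]).round(1),'v',np.percentile(S@v,[0,1,99,100]).round(1))
                          ~~~~~~~~~~~~~^^^^^^^^^^^^^^^^^^
    return _quantile_unchecked(
        a, q, axis, out, overwrite_input, method, keepdims, weights)
    return _ureduce(a,
                    func=_quantile_ureduce_func,
    ...<5 lines>...
                    overwrite_input=overwrite_input,
                    method=method)
    r = func(a, **kwargs)
    result = _quantile(arr,
                       quantiles=q,
    ...<2 lines>...
                       out=out,
                       weights=wgt)
    slices_having_nans = np.isnan(arr[-1, ...])
                                  ~~~^^^^^^^^^
IndexError: index -1 is out of bounds for axis 0 with size 0
```

Lid centre is now u 603.1, v −86.2, against the canister's 603.1, −86.1. I'll lower in small steps.

```bash
python3 -m inch '[[0.005,0,0.014,0,0,0,0],[0.01,0,0.028,0,0,0,0],[0.015,0,0.042,0,0,0,0],[0.015,0,0.042,0,0,0,0]]'
python3 -m inch '[[0.003,0,0.009,0,0,0,0],[0.007,0,0.019,0,0,0,0],[0.007,0,0.019,0,0,0,0]]'
```

```text
clock: 9.88
position: [0.5217, 0.3187, 0.1192]
tool_rot: [3.141, 0.348, 0.689]
force: [-0.3, 0.1, -0.6]
grip_width: 0.0124
finger_force: 58.8
clock: 10.25
position: [0.5218, 0.3187, 0.1153]
tool_rot: [3.14, 0.347, 0.689]
force: [-1.2, -0.5, -0.8]
grip_width: 0.0123
finger_force: 58.8
```

No contact force at lid origin about 78 mm, so the lid is over the rim. Press home.

```bash
python3 -m inch '[[0.003,0,0.009,0,0,0,0],[0.007,0,0.019,0,0,0,0],[0.007,0,0.019,0,0,0,0]]'
python3 -m inch '[[0.0015,0,0.004,0,0,0,0],[0.003,0,0.009,0,0,0,0],[0.003,0,0.009,0,0,0,0]]'
```

```text
clock: 10.62
position: [0.5218, 0.3188, 0.1112]
tool_rot: [3.14, 0.347, 0.689]
force: [-0.2, 0.1, -0.6]
grip_width: 0.0127
finger_force: 58.8
clock: 11.0
position: [0.5219, 0.3189, 0.1103]
tool_rot: [3.14, 0.347, 0.689]
force: [-1.4, -1.4, 10.1]
grip_width: 0.0125
finger_force: 60.1
```

```bash
python3 -m inch '[[0.0015,0,0.005,0,0,0,0],[0.003,0,0.009,0,0,0,0],[0.003,0,0.009,0,0,0,0]]'
```

```text
clock: 11.38
position: [0.522, 0.3189, 0.1101]
tool_rot: [3.14, 0.347, 0.688]
force: [-5.2, -3.8, 32.9]
grip_width: 0.0127
finger_force: 63.0
```

Hard stop with 33 N and lid origin about 73 mm: home. Unload, open, and rise straight up.

```bash
python3 -m inch '[[-0.004,0,-0.012,0,0,0,0],[-0.004,0,-0.012,0,0,0,0.2],[-0.004,0,-0.012,0,0,0,0.45],[-0.004,0,-0.012,0,0,0,0.45],[-0.004,0,-0.012,0,0,0,0.45],[-0.05,0,-0.13,0,0,0,0.45],[-0.22,0,-0.6,0,0,0,0.45],[-0.22,0,-0.6,0,0,0,0.45],[-0.22,0,-0.6,0,0,0,0.45]]'
python3 - <<'E'
from h import *
o=bot.observe(); print(o['qpos'].round(2)); print(delta([.50,.10,.26],tilt(-5,5))); print(delta(gp(GR,.10)+[0,0,.04],RT))
E
```

```text
clock: 12.5
position: [0.5221, 0.3192, 0.2383]
tool_rot: [3.14, 0.342, 0.688]
force: [0.2, -0.8, -0.9]
grip_width: 0.0384
finger_force: 0.0
[-0.44  0.72 -0.38  1.34  0.22  1.47 -1.71]
(array([-0.7728,  0.776 ,  0.1615]), array([0.0643, 0.2593, 0.4937]))
(array([-1.4902,  2.1571,  0.6476]), array([0.024 , 0.3586, 0.5707]))
```

```bash
python3 -m inch '[[-0.3,0.3,0,0.03,0.1,0.2,0.45],[-0.77,0.78,0.16,0.064,0.26,0.49,0.45],[-0.77,0.78,0.16,0.064,0.26,0.49,0.45],[-0.77,0.78,0.16,0.064,0.26,0.49,0.45],[-0.77,0.78,0.16,0.064,0.26,0.49,0.45],[-0.77,0.78,0.16,0.064,0.26,0.49,0.45],[-0.77,0.78,0.16,0.064,0.26,0.49,0.45]]'
python3 - <<'E'
from lid import *
for n in ('scene','top'): lid(n,.088,CS)
o=bot.observe(); print(o['qpos'].round(2)); print(delta([.56,-.08,.26],tilt(-10,10))); print(delta(gp(GR,.10)+[0,0,.04],RT))
E
```

```text
clock: 13.38
position: [0.5004, 0.0997, 0.2576]
tool_rot: [3.139, -0.083, -0.077]
force: [-0.2, 0.6, 0.3]
grip_width: 0.0382
finger_force: 0.0
scene 1518 747 n [-0.01   -0.0136  0.9999] mean [0.5203 0.3181 0.0884] rect [520.2 317.3] [67.3 66.2] 38.9 circ [518.8 316.9] 44.3
top 284 152 n [ 0.0064 -0.0256  0.9997] mean [0.5132 0.341  0.088 ] rect [506.4 342.6] [63.3 26.4] 14.4 circ [508.9 332.8] 31.7
[-0.15  0.3  -0.22  1.94  0.14  0.84 -2.1 ]
(array([0.3667, 0.8725, 0.0199]), array([-0.0061,  0.0583,  0.0608]))
(array([0.3348, 1.5749, 0.2348]), array([-0.011 ,  0.1138,  0.0737]))
```

The square lid is home: top at 88.4 mm, centred within 0.3 mm. On to the round lid.

```bash
python3 -m inch '[[0.2,0.4,0,0,0.03,0.03,0.45],[0.36,0.87,0.02,-0.006,0.058,0.06,0.45],[0.36,0.87,0.02,-0.006,0.058,0.06,0.45],[0.36,0.87,0.02,-0.006,0.058,0.06,0.45],[0.36,0.87,0.02,-0.006,0.058,0.06,0.45],[0.36,0.87,0.02,-0.006,0.058,0.06,0.45]]'
python3 - <<'E'
from h import *
o=bot.observe(); print(o['qpos'].round(2));print(delta(gp(GR,.08),RT))
E
```

```text
clock: 14.22
position: [0.5581, -0.0787, 0.2602]
tool_rot: [-3.141, -0.175, -0.174]
force: [-0.1, 0.1, -0.7]
grip_width: 0.0383
finger_force: 0.0
[ 0.13  0.33 -0.13  1.89  0.11  0.75 -1.81]
(array([-0.0014,  0.7067,  0.5196]), array([-0.0034,  0.0553,  0.0136]))
```

```bash
python3 -m inch '[[0,0.3,0.05,0,0.03,0.01,0.5],[0,0.707,0.1,-0.003,0.055,0.014,0.5],[0,0.707,0.2,-0.003,0.055,0.014,0.5],[0,0.707,0.52,-0.003,0.055,0.014,0.5],[0,0.707,0.52,-0.003,0.055,0.014,0.5],[0,0.707,0.52,-0.003,0.055,0.014,0.5],[0,0.707,0.52,-0.003,0.055,0.014,0.5]]'
python3 - <<'E'
from lid import *
o=bot.observe(); print(o['qpos'].round(2)); print(delta(gp(GR),RT))
E
```

```text
clock: 15.1
position: [0.552, -0.2223, 0.1603]
tool_rot: [-3.141, -0.265, -0.198]
force: [0.6, 0.2, 0.5]
grip_width: 0.0427
finger_force: 0.0
[ 0.38  0.49 -0.11  1.97  0.06  0.42 -1.53]
(array([-0.0098, -0.0057,  0.4111]), array([ 0.0002, -0.002 , -0.0013]))
```

```bash
python3 -m inch '[[-0.003,-0.002,0.15,0,0,0,0.5],[-0.003,-0.002,0.25,0,0,0,0.5],[-0.003,-0.002,0.33,0,0,0,0.5],[-0.003,-0.002,0.38,0,0,0,0.5],[-0.003,-0.002,0.4,0,0,0,0.5],[-0.003,-0.002,0.4,0,0,0,0.5],[-0.003,-0.002,0.4,0,0,0,0.5]]' 60
python3 - <<'E'
from h import *
print(delta(gp(GR),RT))
E
```

```text
clock: 15.98
position: [0.5711, -0.2262, 0.081]
tool_rot: [-3.141, -0.263, -0.199]
force: [-0.1, -0.7, 0.2]
grip_width: 0.0425
finger_force: 0.0
(array([ 0.0001, -0.0062,  0.003 ]), array([ 0.0002, -0.0005, -0.002 ]))
```

```bash
python3 -m inch '[[0,-0.005,0,0,0,0,0.4],[0,-0.005,0,0,0,0,0.2],[0,-0.005,0,0,0,0,0],[0,-0.005,0,0,0,0,0],[0,-0.005,0,0,0,0,0],[0,-0.005,0,0,0,0,0],[0,-0.005,0,0,0,0,0]]' 60
python3 - <<'E'
from h import *
o=bot.observe(); print(o['position'],o['tool_rot'])
E
python3 -m inch '[[-0.02,-0.005,-0.06,0,0,0,0],[-0.051,-0.005,-0.141,0,0,0,0],[-0.051,-0.005,-0.141,0,0,0,0],[0,-0.005,-0.35,0,0,0,0],[0.05,-0.005,-0.5,0,0,0,0],[0.1,-0.005,-0.85,0,0,0,0],[0.1,-0.005,-0.85,0,0,0,0],[0.1,-0.005,-0.85,0,0,0,0]]'
python3 - <<'E'
from h import *
o=bot.observe(); print(o['qpos'].round(2)); print(delta([.54,-.06,.26],tilt(-5,0)))
E
```

```text
clock: 16.85
position: [0.5712, -0.225, 0.0808]
tool_rot: [-3.141, -0.262, -0.199]
force: [-2.7, 2.3, 5.9]
grip_width: 0.0128
finger_force: 58.6
[ 0.57122919 -0.22501942  0.0808068 ] [-3.14095018 -0.26216631 -0.19858395]
clock: 17.85
position: [0.5471, -0.2195, 0.2502]
tool_rot: [-3.141, -0.263, -0.199]
force: [-0.6, 0.3, -1.7]
grip_width: 0.0128
finger_force: 58.7
[ 0.39  0.35 -0.13  1.9   0.04  0.63 -1.52]
(array([-0.173 , -0.7746, -0.0971]), array([ 0.0091, -0.1672, -0.0705]))
```

```bash
python3 -m inch '[[-0.1,-0.3,-0.1,0.009,-0.1,-0.04,0],[-0.173,-0.775,-0.1,0.009,-0.167,-0.07,0],[-0.173,-0.775,-0.1,0.009,-0.167,-0.07,0],[-0.173,-0.775,-0.1,0.009,-0.167,-0.07,0],[-0.173,-0.775,-0.1,0.009,-0.167,-0.07,0],[-0.173,-0.775,-0.1,0.009,-0.167,-0.07,0]]'
python3 - <<'E'
from h import *
o=bot.observe(); print(o['qpos'].round(2)); print(delta([.51,.11,.25],tilt(10,-12)),delta(CR+[.003,.001,.22],tilt(20,-20)))
E
```

```text
clock: 18.6
position: [0.5396, -0.061, 0.2598]
tool_rot: [3.142, 0.001, -0.09]
force: [0.2, 0.3, -1.2]
grip_width: 0.0126
finger_force: 58.8
[ 0.14  0.38 -0.17  1.8   0.08  0.97 -1.73]
(array([-0.2237, -0.8382,  0.0492]), array([-0.0177, -0.1316, -0.1675])) (array([-0.1972, -1.2437,  0.1991]), array([-0.0489, -0.2177, -0.2764]))
```

```bash
python3 -m inch '[[-0.1,-0.4,0.02,-0.01,-0.06,-0.08,0],[-0.224,-0.838,0.05,-0.018,-0.132,-0.168,0],[-0.224,-0.838,0.05,-0.018,-0.132,-0.168,0],[-0.224,-0.838,0.05,-0.018,-0.132,-0.168,0],[-0.224,-0.838,0.05,-0.018,-0.132,-0.168,0]]'
python3 - <<'E'
from h import *
print(delta(CR+[.003,.001,.22],tilt(20,-20)))
E
```

```text
clock: 19.23
position: [0.5102, 0.1098, 0.2503]
tool_rot: [3.141, 0.209, 0.175]
force: [0.3, -0.7, 0.0]
grip_width: 0.0127
finger_force: 58.8
(array([ 0.1595, -0.3855,  0.1206]), array([-0.03  , -0.0887, -0.1064]))
```

```bash
python3 -m inch '[[0.16,-0.386,0.12,-0.03,-0.089,-0.106,0],[0.16,-0.386,0.12,-0.03,-0.089,-0.106,0],[0.16,-0.386,0.12,-0.03,-0.089,-0.106,0],[0.16,-0.386,0.12,-0.03,-0.089,-0.106,0],[0.16,-0.386,0.12,-0.03,-0.089,-0.106,0],[0.16,-0.386,0.12,-0.03,-0.089,-0.106,0]]'
cat > rnd.py <<'E'
from ctr import *
# circle fit (r=33 mm) of the visible outline of the round lid, both views; fixed-radius fit on hull points
def fit(z0,c0,r=.033,view=True):
    for n in ('scene','top'):
        f=grab(n); C=cloud(f); im=f['img'].astype(int)
        m=(f['z_map']>0)&(im.min(-1)>60)&(np.ptp(im,-1)<30)&(abs(C[...,2]-z0)<.0035)&(np.hypot(C[...,0]-c0[0],C[...,1]-c0[1])<.045)
        P=C[m][:,:2]; H=cv2.convexHull(P.astype(np.float32))[:,0].astype(float)
        from scipy.optimize import least_squares
        S=least_squares(lambda c:np.hypot(*(H-c).T)-r,c0[:2],loss='soft_l1',f_scale=.0005)
        e=np.hypot(*(H-S.x).T)-r; A=np.degrees(np.arctan2(*(H-S.x)[abs(e)<.0008].T[::-1]))
        Q=C[m]; 
        print(n,len(P),'centre',S.x.round(4),'good',(abs(e)<.0008).sum(),'angles',np.sort(A).round()[::max(1,len(A)//10)])
E
python3 - <<'E'
from rnd import *
c,nn,off=kin(GR,np.array([.57123,-.22502,.08081]),[-3.14095,-.26217,-.19858])
print(bot.observe()['position'],'kin lid',c,nn,bot.observe()['qpos'].round(2))
fit(c[2]+.015,c)
E
```

```text
clock: 19.98
position: [0.5225, 0.1909, 0.2208]
tool_rot: [-3.142, 0.348, 0.349]
force: [-0.3, -0.7, -0.2]
grip_width: 0.0127
finger_force: 58.8
[0.52250363 0.19092834 0.22082539] kin lid [0.519691   0.19005203 0.18336626] [-5.0e-04 -1.5e-03  1.0e+00] [-0.23  0.64 -0.32  1.52  0.13  1.35 -1.8 ]
scene 519 centre [0.5199 0.19  ] good 19 angles [-61. -32. -28. -20. -14.  -2.  15.  22.  26.  35.  40.  51.  59.  64.
  74.  87.  90. 104. 111.]Traceback (most recent call last):
  File "<stdin>", line 4, in <module>
  File "rnd.py", line 7, in fit
    P=C[m][:,:2]; H=cv2.convexHull(P.astype(np.float32))[:,0].astype(float)
                    ~~~~~~~~~~~~~~~~~~~~~~~~~~~~~~~~~~~~^^^^^
TypeError: 'NoneType' object is not subscriptable
```

Scene-view circle fit puts the lid at (519.9,190.0) against the canister's (520.2,189.7). Descend to just above the rim and re-check.

```bash
python3 -m inch '[[0.06,0,0.17,0,0,0,0],[0.1,0,0.28,0,0,0,0],[0.12,0,0.33,0,0,0,0],[0.12,0,0.33,0,0,0,0],[0.12,0,0.33,0,0,0,0],[0.12,0,0.33,0,0,0,0]]'
python3 - <<'E'
from rnd import *
c,nn,off=kin(GR,np.array([.57123,-.22502,.08081]),[-3.14095,-.26217,-.19858])
print(bot.observe()['position'],'kin lid',c,nn,delta(bot.observe()['position']+CR-[*c[:2],0],down(0))[0])
try: fit(c[2]+.015,c)
except Exception as e: print(e)
E
```

```text
clock: 20.82
position: [0.5225, 0.1919, 0.1508]
tool_rot: [-3.141, 0.348, 0.35]
force: [-0.7, 0.4, -0.1]
grip_width: 0.0128
finger_force: 58.8
[0.52251785 0.19190587 0.15083975] kin lid [0.51971118 0.19104098 0.11337991] [-6.0e-04 -1.9e-03  1.0e+00] [-0.0037  0.0078  0.0014]
scene 353 centre [0.5196 0.1909] good 18 angles [-36. -32. -31. -23. -16.  -9.   1.  14.  17.  29.  60.  67.  77.  88.
  92.  97. 109. 109.]
'NoneType' object is not subscriptable
```

```bash
python3 -m inch '[[0,0.007,0,0,0,0,0],[0,0.007,0,0,0,0,0],[0.007,0.007,0.019,0,0,0,0],[0.014,0.007,0.038,0,0,0,0],[0.019,0.007,0.052,0,0,0,0],[0.019,0.007,0.052,0,0,0,0]]'
python3 -m inch '[[0.003,0,0.009,0,0,0,0],[0.007,0,0.019,0,0,0,0],[0.007,0,0.019,0,0,0,0]]'
```

```text
clock: 21.68
position: [0.5225, 0.1905, 0.1387]
tool_rot: [-3.141, 0.35, 0.35]
force: [-0.7, 0.0, -0.7]
grip_width: 0.0125
finger_force: 58.8
clock: 22.05
position: [0.5226, 0.1904, 0.1348]
tool_rot: [-3.141, 0.35, 0.35]
force: [-0.4, -0.7, -0.1]
grip_width: 0.0129
finger_force: 58.8
```

Past the rim (lid origin about 97 mm) with no force; push home.

```bash
python3 -m inch '[[0.003,0,0.009,0,0,0,0],[0.006,0,0.016,0,0,0,0],[0.006,0,0.016,0,0,0,0]]'
python3 -m inch '[[0.0015,0,0.005,0,0,0,0],[0.003,0,0.009,0,0,0,0],[0.003,0,0.009,0,0,0,0]]'
```

```text
clock: 22.42
position: [0.5227, 0.1905, 0.1314]
tool_rot: [-3.141, 0.35, 0.35]
force: [0.5, -0.0, -0.3]
grip_width: 0.0122
finger_force: 58.8
clock: 22.8
position: [0.5227, 0.1905, 0.13]
tool_rot: [-3.141, 0.349, 0.35]
force: [-0.3, -0.5, 5.8]
grip_width: 0.0125
finger_force: 59.8
```

```bash
python3 -m inch '[[0.0015,0,0.006,0,0,0,0],[0.004,0,0.011,0,0,0,0],[0.004,0,0.011,0,0,0,0]]'
python3 -m inch '[[-0.005,0,-0.014,0,0,0,0],[-0.005,0,-0.014,0,0,0,0.2],[-0.005,0,-0.014,0,0,0,0.45],[-0.005,0,-0.014,0,0,0,0.45],[-0.005,0,-0.014,0,0,0,0.45],[-0.05,0,-0.13,0,0,0,0.45],[-0.22,0,-0.6,0,0,0,0.45],[-0.22,0,-0.6,0,0,0,0.45],[-0.22,0,-0.6,0,0,0,0.45]]'
python3 -m inch '[[-0.3,0.4,0,0,0.1,0,0.45],[-0.5,0.9,0,0,0.2,0,0.45],[-0.5,0.9,0,0,0.2,0,0.45],[-0.5,0.9,0,0,0.2,0,0.45],[-0.5,0.9,0,0,0.2,0,0.45],[-0.5,0.9,0,0,0.2,0,0.45]]'
python3 - <<'E'
from lid import *
for n in ('scene','top'):
    for z,c in ((.088,CS),(.108,CR)): f=lid(n,z,c)
    cv2.imwrite(f'pics/{n}_end.png',f['img'][:,:,::-1])
E
```

```text
clock: 23.18
position: [0.5229, 0.1906, 0.1297]
tool_rot: [-3.141, 0.349, 0.35]
force: [-4.8, -2.6, 37.5]
grip_width: 0.0126
finger_force: 63.8
clock: 24.3
position: [0.5233, 0.1908, 0.2576]
tool_rot: [-3.141, 0.345, 0.35]
force: [-0.4, 0.4, -0.9]
grip_width: 0.0385
finger_force: 0.0
clock: 25.05
position: [0.4958, -0.0099, 0.2886]
tool_rot: [-3.14, 0.036, 0.351]
force: [-0.5, 0.9, 0.1]
grip_width: 0.0385
finger_force: 0.0
scene 1651 785 n [-0.0057 -0.004   1.    ] mean [0.5216 0.3186 0.088 ] rect [520.2 317.3] [67.3 66.5] 39.4 circ [520.2 317.6] 46.1
scene 994 524 n [-0.0071 -0.0037  1.    ] mean [0.5228 0.1923 0.1079] rect [520.5 190.8] [64.4 64.8] 32.6 circ [520.5 189.9] 34.0
top 1232 524 n [ 0.0259 -0.0013  0.9997] mean [0.5186 0.3148 0.0876] rect [519.5 317. ] [66.4 65.5] 39.5 circ [520.1 316.3] 43.9
top 855 396 n [ 0.0206 -0.0029  0.9998] mean [0.5185 0.1882 0.1075] rect [519.5 189.5] [64.  63.1] 22.3 circ [519.6 189.4] 32.7
```

View pics/scene_end.png

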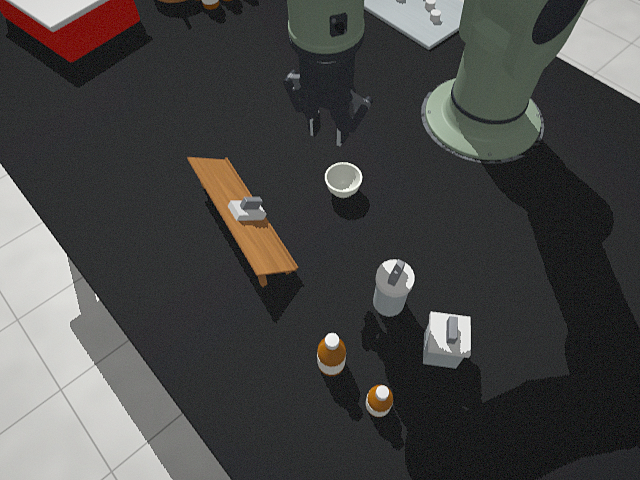

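Both lids are on: round at (394,278), square at (448,333). Their tops measure 108 and 88 mm, level within about 1°. The oblong lid is still at (247,208), and the bottles and mortar are unmoved. I'm handing in.

```bash
python3 -c "
from workcell import bot
print(bot.job_done())"
```

```text
the job is handed in; nothing more can be done
None
```

Both lids are pushed fully home on their matching canisters, with the oblong lid, bottles, mortar and canisters left in place, and the job is handed in at about 25 s; it returned no verdict.

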